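# Load the sampler and hold the rinse head in its bayonet port

### The arm

A 6-joint arm with a two-finger parallel gripper is mounted at the origin on the work surface. World frame = base frame: x ahead of the robot, y to its left, z up, the work surface at z = 0. Lengths are in mm, angles in rad, forces in N, time in s.
With the tool pointing down it reaches from about 350 to 1000 mm from the base axis. Payload 7.1 kg.
Tool frame: the origin (TCP) lies where the fingers leave the gripper's body, on its centre line; the fingertips stand 73 mm ahead of it and the grasp point (between the pads) lies 54 mm ahead of it (ctrl.grip_depth is the distance from the TCP to the grasp point, in mm); z points along the fingers, y is the line along which they close (so a half turn about z gives the same grasp; the last joint's range is limited). The gripper opens to 85 mm and grips with 20 to 120 N. Pads are 22 mm wide; open, the fingers measure 114 mm over their backs; the gripper's body (76 mm by 85 mm) begins 54 mm behind the grasp point. The pads swing forward as they close: fully open they stand 13 mm farther back than shut.
Start: joints at [1.215, 0.423, 1.63, -0, 1.089, -0.019], TCP at [206.511, 589.88, 303.919] pointing down, gripper open.
Joint ranges: [-3, 3], [-0.9, 2.11], [0.09, 2.58], [-1.31, 4.45], [0.11, 2.69], [-2.54, 2.54]. Speed limits (rad/s): [2.39, 2.39, 3.01, 3.14, 3.14, 3.14].

### API

Orientations are given as a unit quaternion [x, y, z, w].
In Python, from workcell import ctrl gives the robot as it stands.
- The arm moves only by the tool jog_arm, called after "Call:" as name(argument=value, ...), one argument or row to a line, values as JSON. Schema: {"type":"object","properties":{"deltas":{"type":"array","items":{"type":"array","prefixItems":[{"type":"array","items":{"type":"number"},"minItems":3,"maxItems":3},{"type":"array","items":{"type":"number"},"minItems":3,"maxItems":3}],"minItems":2,"maxItems":2},"minItems":1,"maxItems":20},"jaw":{"type":"number"},"grip_force":{"type":"number"},"only":{"type":"string"},"quiet":{"type":"boolean"},"lines":{"type":"string"}},"required":["deltas"],"additionalProperties":false}. deltas is a list of rows, 1 to 20 of them, each written [[dx, dy, dz], [rx, ry, rz]]: dx, dy, dz in shares of the most that a row can go, 1 being 50 mm, then a rotation vector rx, ry, rz in shares of 2 pi rad (1.0 is 2 pi rad); each row shifts and turns the commanded pose from where the row before left it, along the tool's axes as they then stand; what a row does not reach is not made up. A row lasts 1/10 s, in which the tool goes at most 50 mm and 0.15 rad, less where a joint would pass 70% of its speed; a pose out of reach is approached as far as the arm can. jaw is the opening from 0.0 (shut) to 1.0 (fully open), set as the call begins (left out keeps the last). The fingers move at their own pace and stop on an object; grip_force is the grip in N (left out, the last holds). Time passes only in rows, so rows that do not move let the fingers close. The tool returns the time, the measured TCP pose, the force, the opening and the grip force at its end. only (a regular expression) keeps the lines of the reply that match it, lines (a string "A,B") keeps lines A to B, and quiet returns only ok. No shift or turn number may pass 1 either way. Input that does not fit is refused with a message, and nothing moves.
- ctrl.observe(): the state, without advancing time (a new reading comes with each control period).
- ctrl.snapshot(name): name is "scene" or "side" or "wrist"; returns a dict with "pixels" (420x560x3 uint8, blue, green, red), "z_map" (420x560 float32, mm along the optical axis (not along the pixel's ray), 0 where there is no reading), "camera_matrix" (3x3 intrinsics, pixels), "R" (3x3) and "t" (3): a world point X has camera coordinates R X + t; the wrist camera has in their place "T_tool_cam" (4x4, takes a point from camera to tool coordinates, whose origin is the TCP and whose axes are the flange's). Camera axes: x right, y down, z forward; pixel columns grow to the right and rows downward; lengths in mm; the calibration is good to about 2 mm. A picture is of the moment at which its call begins: read the wrist's pose just before it.
- ctrl.finish_job(): hands the job in; it is judged then, once.
The state is a dict: "clock": time; "joints": joint angles; "joint_vel": joint speeds; "tau": joint torques, N m; "ee_pos": TCP position; "tool_rot": TCP orientation; "force": force on the tool from outside, world axes, zero at the start; "moment": the same for the moment, N m; "finger_gap": opening from 0.0 (shut) to 1.0 (fully open); "grasp_force": force on a finger pad.
Only numpy, scipy, OpenCV 4.12 (cv2) and the standard library are available. Lean on these libraries where they do the work, as an engineer would, in place of code of your own. Each camera call takes 0.05 s, during which the arm holds its last target. There are 200 camera calls.

### The job

Get the sampler ready: first stand the stray sample jar upright on the free spot of the low shelf, so that the three jars make one neat row, and let go of it. Then take the rinse head by its grip bar, put its lugs into the slotted mouth of the rinse port, push it down against the spring and twist it a quarter turn clockwise (seen from above) as far as it goes. The port springs back if let go, so finish while still gripping the head and holding it pushed in and turned; leave the other jars and the glassware where they are.

Things in the scene. Friction and masses are not known exactly. Their poses are not given: they have to be found in the camera images.
- jar: the stray sample jar: round jar of whitish plastic with a white lid, diameter 44 mm, 75 mm tall, about 0.12 kg, standing on the bench away from the shelf; origin at the centre of its underside, z up
- jar_b: one of the two identical jars (diameter 44 mm, 75 mm tall) already on the shelf; origin at the centre of its underside; leave it alone
- jar_c: the other identical jar already on the shelf; origin at the centre of its underside; leave it alone
- shelf: low fixed aluminium shelf, 90 mm (its x) by 210 mm (its y, the direction of the row); jars stand on its upper face 30 mm above its origin (origin at bench height under its centre); a rim along its far +x edge rises 12 mm above that face, its inner side 39 mm from the row line. Three jar places lie on its y axis at -60, 0 and +60 mm
- spot: flat dark disc, diameter 50 mm, on the shelf's upper face: the free jar place (any one of the three); origin at its centre, at the height of the shelf's upper face
- plug: the rinse head, dark grey on steel, 63 mm tall, 0.14 kg, upright on the bench; origin: centre of its underside. Stem diameter 30 mm, height 0 to 20 mm, with two lugs on either side forming one bar 50 mm long (its x) by 12 mm wide, height 0 to 8 mm; collar diameter 62 mm, height 20 to 25 mm; above it the grip bar. Works the same turned by half a turn
- port: the rinse port, a fixed box 112 mm square, 60 mm high, steel top; origin under its centre at bench height. In its top, above the origin, is the mouth: a hole 34 mm wide with a slot 54 mm long (along the port's x) by 16 mm wide for the lugs, through the 8 mm thick top
- plunger (a joint): how far the spring plunger in the port is pushed down, m: 0 at rest, 0.012 with the collar down on the port; 5 N at rest rising to about 9 N
- rotor (a joint): how far the driven ring on the plunger is turned clockwise from above, rad: 0 at rest (in line with the slot), stop at 1.45; the lugs have up to 0.1 rad of play in it, so the head stops about a quarter turn from the slot. A spring turns it back: 0.05 N m at rest, 0.16 N m at the stop
- beaker: bystander: glass beaker, diameter 60 mm, 75 mm tall; origin at the centre of its underside
- dish: bystander: white dish, diameter 66 mm, 22 mm tall; origin at the centre of its underside
- wash_bottle: bystander: white plastic bottle, diameter 64 mm, 150 mm tall; origin at the centre of its underside
- plug_grip (a point): centre of the rinse head's grip bar, 48 mm above the head's origin, same axes: bar 44 mm long (x), 16 mm thick (y: grip it across this), from 23 mm below this point (top of the collar) to 15 mm above it
- port_mouth (a point): centre of the mouth, at the top face (60 mm up), same axes as the port. The head's foot meets the plunger 8 mm below this point; pushed to 16 mm below, the lugs clear the top and it can be turned; at 20 mm below, the collar rests on the top. Before turning, the slot holds the lugs straight

How it is judged (in metres and radians):
On the way, in this order (a step that is already met when the one before it is completed fails the run):
1. the stray jar stands upright on the free spot of the shelf, let go (horizontal distance between jar and spot below 0.01 m and z of jar in the frame of shelf between 0.027 and 0.033 m and angle between jar's own z axis and vertical below 0.06 rad and contact force between the fingers and jar below 0.1 N and linear speed of jar below 0.02 m/s), for 0.2 s.
2. the rinse head is in the mouth of the port and pushed down, not yet turned (horizontal distance between plug and port below 0.005 m and value of joint plunger above 0.007 m and value of joint rotor below 0.7 rad and z of plug in the frame of port below 0.046 m).
3. the head is turned to the stop (value of joint plunger above 0.0065 m and value of joint rotor above 1.25 rad and z of plug in the frame of port below 0.046 m), for 0.2 s.
At the end, for the whole second after the job is handed in: Jar upright (0.06 rad) on the shelf within 10 mm of the free spot, untouched; head in the port within 5 mm and 0.1 rad of its axis, plunger down over 6.5 mm, head origin under 46 mm above the port's, ring turned over 1.25 rad, still, gripped with over 3 N for the last second (all of step 3 and horizontal distance between jar and spot below 0.01 m and z of jar in the frame of shelf between 0.027 and 0.033 m and angle between jar's own z axis and vertical below 0.06 rad and contact force between each of the arm, the fingers and jar below 0.1 N and horizontal distance between plug and port below 0.005 m and angle between plug's own z axis and vertical below 0.1 rad and contact force between the fingers and plug above 3 N and linear speed of plug below 0.02 m/s); the arm keeps its last pose, push and grip.
It fails at once if a jar already on the shelf is moved more than 15 mm (distance of any of jar_b, jar_c from where it was at the start of the episode above 0.015 m).
It fails at once if the beaker, dish or wash bottle is moved more than 20 mm (distance of any of beaker, dish, wash_bottle from where it was at the start of the episode above 0.02 m).
It also fails if it takes over 53 s, if anything falls off the work surface, if the arm or the gripper's body presses on something with over 40 N, if the wrist force passes 120 N, or if a joint passes its speed limit or range.

## Working session

There is one attempt and no reset: what is moved stays moved. The work goes in short steps, Python scripts to look and compute and a tool call to move; the robot and the scene stay as the last step left them, time stands still between calls to the robot, and variables do not carry over. Pictures are saved under pics/ and viewed, at most 10 in all, crops included, and the job is handed in when it is done.

```bash
ls; mkdir -p pics
```

Create h.py:
```python
import numpy as np, cv2
from workcell import ctrl
from scipy.spatial.transform import Rotation as Ro
def save(name,fn):
    o=ctrl.observe(); s=ctrl.snapshot(name); cv2.imwrite('pics/%s.png'%fn,s['pixels'])
    if 'R' not in s:
        T=np.eye(4);T[:3,:3]=Ro.from_quat(o['tool_rot']).as_matrix();T[:3,3]=o['ee_pos']
        M=np.linalg.inv(T@np.array(s['T_tool_cam'])); R,t=M[:3,:3],M[:3,3]
    else: R,t=np.array(s['R']),np.array(s['t'])
    np.savez('pics/%s.npz'%fn,z=s['z_map'],K=s['camera_matrix'],R=R,t=t,px=s['pixels'])
def load(fn): return np.load('pics/%s.npz'%fn)
def cloud(fn):
    d=load(fn); z=d['z']; v,u=np.mgrid[:z.shape[0],:z.shape[1]]
    K=d['K']; C=np.stack([(u-K[0,2])/K[0,0]*z,(v-K[1,2])/K[1,1]*z,z],-1)
    W=(C-d['t'])@d['R']; W[z<=0]=np.nan; return W
```

Run:
```python
from h import *
for n in ['scene','side','wrist']: save(n,n+'0')
a=[load(n+'0')['px'] for n in ['scene','side','wrist']]
for n in ['scene0','side0','wrist0']:
    d=load(n); print(n,d['K'].tolist(),(-d['R'].T@d['t']).round(),d['R'][2].round(2))
cv2.imwrite('pics/v1.png',cv2.resize(a[0],(800,600)))
cv2.imwrite('pics/v2.png',cv2.resize(np.hstack(a[1:]),(800,300)))
print(ctrl.observe())
```

```text
pics
workcell.py
scene0 [[439.5837663044997, 0.0, 275.9989870877773], [0.0, 439.5837663044997, 211.58444010674836], [0.0, 0.0, 1.0]] [ 940. -563.  915.] [-0.36  0.51 -0.78]
side0 [[490.1314662768264, 0.0, 274.75845161997194], [0.0, 490.1314662768264, 210.174272134939], [0.0, 0.0, 1.0]] [-181. -724.  649.] [ 0.62  0.61 -0.5 ]
wrist0 [[309.38273870243586, 0.0, 284.97403840332277], [0.0, 309.38273870243586, 209.2686712434257], [0.0, 0.0, 1.0]] [137. 614. 373.] [ 0.27 -0.1  -0.96]
{'clock': 0.15, 'joints': array([ 1.21498071e+00,  4.23673154e-01,  1.63050913e+00, -3.14615235e-05,
        1.08860846e+00, -1.90159473e-02]), 'joint_vel': array([ 0.00067127, -0.00176945, -0.00378699,  0.00121679,  0.00023586,
       -0.00212481]), 'tau': array([-2.15189116e-04, -5.57766616e+01, -2.82020867e+01, -7.30700185e-05,
        4.78458634e-03, -1.03870184e-05]), 'ee_pos': array([206.41510334, 589.56938163, 303.3214026 ]), 'tool_rot': array([ 1.67597804e-01,  9.85855272e-01, -5.91151011e-04, -9.79255502e-05]), 'force': array([ 0.05234169,  0.2916451 , -0.22827506]), 'moment': array([-0.05252458, -0.01261578, -0.00128496]), 'grasp_force': 0.0, 'finger_gap': 1.0003807645259208}
```

View pics/v1.png

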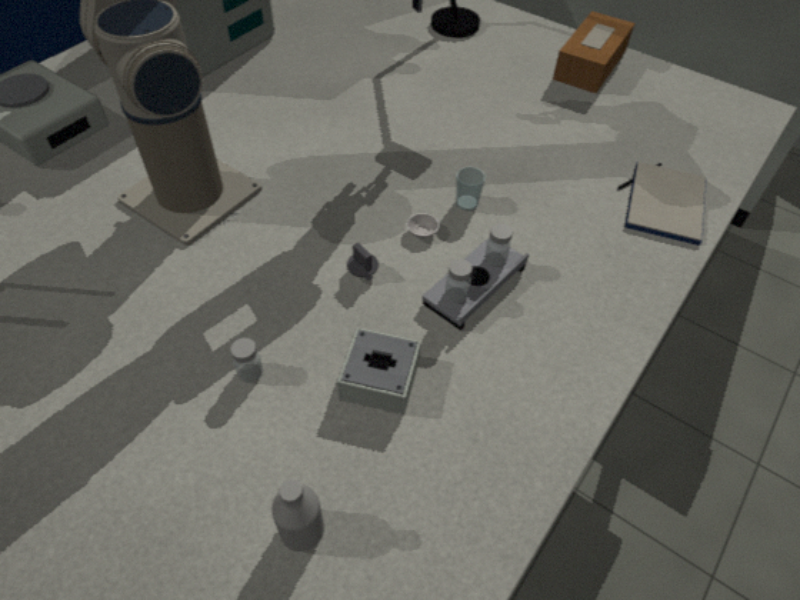

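View pics/v2.png

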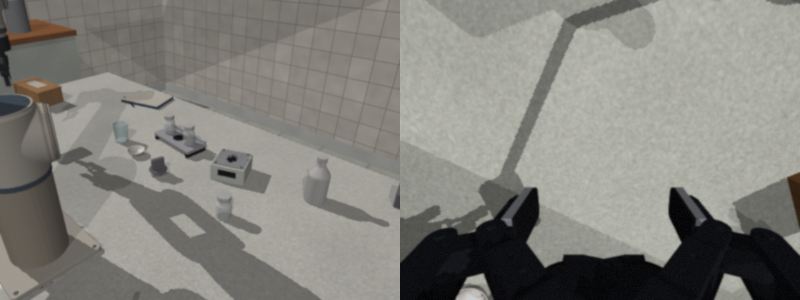

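The overview (800x600 scaling) shows the stray jar at (246,360), the plug at (362,262), and the port with its mouth at (380,360). The shelf has jars at (460,275) and (500,240), with the free spot in the middle at (480,276). The bottle, beaker and dish stand well clear of these.

Run:
```python
from h import *
for n in ['scene0','side0']:
    W=cloud(n); px=load(n)['px']
    m=(W[...,2]>12)&(W[...,2]<170)&(W[...,0]>250)&(W[...,0]<950)&(abs(W[...,1])<500)
    k,lab,st,ce=cv2.connectedComponentsWithStats(m.astype(np.uint8))
    b=(abs(W[...,2])<15)&(W[...,0]>300)&(W[...,0]<900)&(abs(W[...,1])<300)
    print(n,'bench z',np.nanmedian(W[b][:,2]))
    for i in range(1,k):
        if st[i,4]<25: continue
        P=W[lab==i]; zt=np.percentile(P[:,2],97); T=P[P[:,2]>zt-8]
        print(st[i].tolist(),'ztop %.0f'%zt,'top ctr',((T.min(0)+T.max(0))/2).round(),T.mean(0).round(),'bbox',np.percentile(P,2,0).round()[:2],np.percentile(P,98,0).round()[:2])
s=load('scene0')['px'];
cv2.imwrite('pics/v3.png',cv2.resize(s[140:290,200:400],(800,600),interpolation=cv2.INTER_CUBIC))
```

```text
scene0 bench z 0.730372940640231
[319, 117, 20, 28, 478] ztop 76 top ctr [480. 337.  73.] [480. 337.  73.] bbox [454. 308.] [508. 365.]
[284, 149, 23, 17, 169] ztop 25 top ctr [454. 207.  22.] [451. 214.  21.] bbox [424. 178.] [485. 239.]
[438, 151, 27, 12, 105] ztop 19 top ctr [813. 486.  16.] [806. 491.  15.] bbox [776. 478.] [846. 500.]
[295, 156, 75, 73, 2372] ztop 107 top ctr [617. 151. 104.] [618. 145. 105.] bbox [571.  46.] [667. 242.]
[242, 170, 23, 24, 375] ztop 65 top ctr [426.  47.  62.] [428.  47.  62.] bbox [400.  21.] [454.  73.]
[235, 229, 59, 59, 2509] ztop 63 top ctr [ 600. -123.   60.] [ 602. -125.   60.] bbox [ 544. -190.] [666. -64.]
[161, 236, 22, 31, 485] ztop 77 top ctr [ 416. -243.   75.] [ 417. -245.   75.] bbox [ 399. -265.] [ 438. -227.]
[190, 335, 36, 51, 1363] ztop 152 top ctr [ 664. -390.  149.] [ 665. -390.  150.] bbox [ 645. -421.] [ 695. -364.]
side0 bench z -1.2556122243804064
[216, 158, 72, 61, 2063] ztop 104 top ctr [617. 150. 101.] [613. 145. 102.] bbox [565.  47.] [659. 246.]
[156, 169, 23, 29, 540] ztop 74 top ctr [479. 339.  71.] [479. 338.  71.] bbox [452. 309.] [506. 366.]
[177, 204, 26, 14, 168] ztop 23 top ctr [455. 210.  19.] [456. 213.  18.] bbox [424. 179.] [485. 242.]
[294, 208, 60, 48, 2113] ztop 60 top ctr [ 599. -120.   57.] [ 593. -126.   58.] bbox [ 529. -189.] [657. -69.]
[425, 216, 38, 69, 1762] ztop 149 top ctr [ 662. -388.  146.] [ 660. -389.  147.] bbox [ 631. -419.] [ 671. -364.]
[208, 219, 26, 26, 494] ztop 62 top ctr [424.  49.  60.] [423.  48.  60.] bbox [397.  22.] [448.  69.]
[302, 267, 22, 39, 747] ztop 75 top ctr [ 416. -244.   72.] [ 413. -244.   73.] bbox [ 394. -264.] [ 430. -226.]
```

View pics/v3.png

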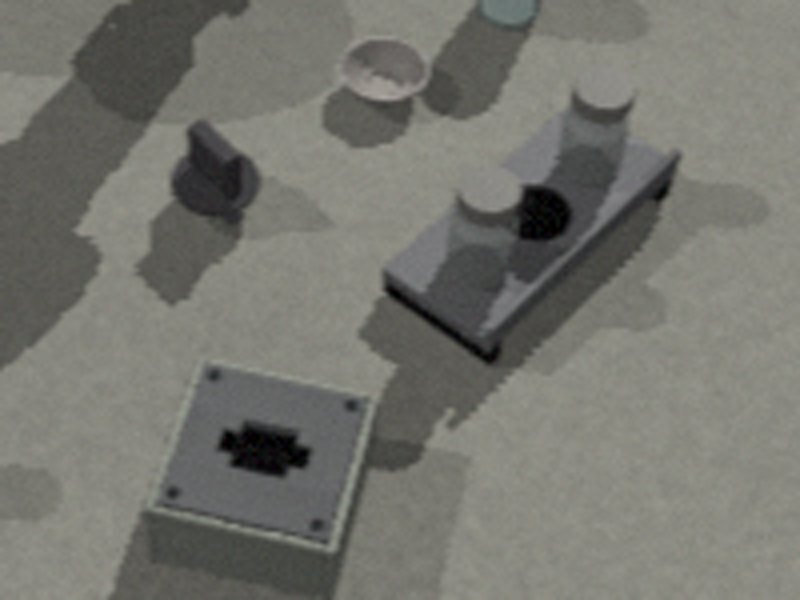

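Add to h.py:
```python
def rect(P):
    (c,s,a)=cv2.minAreaRect(P[:,:2].astype(np.float32)); return np.round(c,1),np.round(s,1),round(a,1)
def circ(P):
    P=P[:,:2]; A=np.c_[2*P,np.ones(len(P))]; r=np.linalg.lstsq(A,(P**2).sum(1),rcond=None)[0]
    return r[:2].round(1),round(float(np.sqrt(r[2]+r[:2]@r[:2])),1)
def box(W,x0,x1,y0,y1,z0,z1):
    return (W[...,0]>x0)&(W[...,0]<x1)&(W[...,1]>y0)&(W[...,1]<y1)&(W[...,2]>z0)&(W[...,2]<z1)
def report(n,off=0.):
    W=cloud(n); W[...,2]-=off; px=load(n)['px']; g=px.mean(2)
    for nm,b in dict(port_top=(520,680,-200,-50,54,70),shelf=(550,690,30,260,22,36),jb=(570,670,20,145,98,112),jc=(570,670,145,270,98,112),jar=(380,450,-290,-200,66,82),bar=(380,480,0,100,45,70),collar=(380,480,0,100,12,32)).items():
        m=box(W,*b)
        if m.sum()<15: continue
        P=W[m]; print(n,nm,m.sum(),'z %.1f'%np.median(P[:,2]),'rect',*rect(P),'mean',P.mean(0)[:2].round(1),'enclosing',[np.round(q,1) for q in cv2.minEnclosingCircle(P[:,:2].astype(np.float32))])
    for nm,b,th in [('slot',(560,640,-165,-80,30,66),45),('spot',(585,650,110,180,15,40),45)]:
        m=box(W,*b)&(g<th)
        if m.sum()>8:
            v,u=np.nonzero(m); d=load(n); K=d['K']; h=(60 if nm=='slot' else 30)+off
            r=np.c_[(u-K[0,2])/K[0,0],(v-K[1,2])/K[1,1],np.ones(len(u))]@d['R']; C=-d['R'].T@d['t']
            P=C+r*((h-C[2])/r[:,2])[:,None]
            print(n,nm,len(P),'rect',*rect(P),'mean',P.mean(0).round(1))
```

Run:
```python
from h import *
report('scene0',.7); report('side0',-1.3)
```

```text
scene0 port_top 1811 z 59.4 rect [ 599.3 -122. ] [112.2 113.6] 22.4 mean [ 602.  -125.1] enclosing [array([ 599.3, -121.8]), np.float64(77.9)]
scene0 shelf 1264 z 29.8 rect [617.3 150.5] [214.4  91.5] 84.8 mean [621.3 133.9] enclosing [array([618.8, 149.3]), np.float64(112.7)]
scene0 jb 172 z 104.5 rect [612.1  90.5] [37.4 39. ] 71.5 mean [612.7  89.2] enclosing [array([612.4,  90.3]), np.float64(20.9)]
scene0 jc 152 z 104.6 rect [622.3 208.9] [40.4 38. ] 84.6 mean [623.9 207.7] enclosing [array([620.2, 211.1]), np.float64(22.7)]
scene0 jar 231 z 74.6 rect [ 417.3 -244.5] [38.3 40.4] 49.6 mean [ 417.9 -245.1] enclosing [array([ 416.3, -244.8]), np.float64(21.4)]
scene0 bar 128 z 60.2 rect [427.   48.7] [17.9 46.5] 74.3 mean [429.  46.] enclosing [array([425.9,  45.5]), np.float64(23.6)]
scene0 collar 205 z 24.8 rect [428.9  46.3] [59.8 56.6] 37.3 mean [430.8  40.9] enclosing [array([426.6,  48.5]), np.float64(31.7)]
scene0 slot 189 rect [ 601.  -122.1] [50.4 29.2] 22.4 mean [ 601.  -122.    60.7]
scene0 spot 148 rect [624.2 154.1] [35.1 45.6] 37.5 mean [623.4 154.2  30.7]
side0 port_
[... 367 characters left out ...]
90.8]), np.float64(22.8)]
side0 jc 102 z 104.1 rect [623.2 209.4] [42.7 38.9] 4.9 mean [619.1 207.6] enclosing [array([625.5, 209.9]), np.float64(25.0)]
side0 jar 270 z 74.6 rect [ 414.8 -243. ] [40.1 39. ] 75.3 mean [ 412.5 -244.8] enclosing [array([ 415.9, -245.3]), np.float64(22.5)]
side0 bar 179 z 58.3 rect [424.4  49.1] [19.4 44.2] 67.0 mean [422.7  46.8] enclosing [array([424. ,  48.2]), np.float64(22.1)]
side0 collar 222 z 25.0 rect [421.3  44.9] [46.3 59.7] 54.6 mean [418.8  40.6] enclosing [array([424.6,  48.8]), np.float64(31.5)]
side0 slot 50 rect [ 596.9 -122.2] [20.4 25.4] 64.6 mean [ 596.7 -122.3   58.7]
side0 spot 58 rect [617.4 158.2] [35.6 27.4] 46.5 mean [617.4 156.6  28.7]
```

The rows are not in the units I measure in: shifts go in shares of 50 mm and turns go in shares of 2 pi rad. I convert before sending: -33 mm is -0.66, 32 mm is 0.64, 0.147 rad is 0.0234.

Call:
jog_arm(
  deltas=[
    [[0, 0, 0], [0, 0, 0.0234]],
    [[0, 0, 0], [0, 0, 0.0234]],
    [[0, 0, 0], [0, 0, 0.0234]],
    [[0, 0, 0], [0, 0, 0.0234]],
    [[0, 0, 0], [0, 0, 0.0234]],
    [[0, 0, 0], [0, 0, 0.0234]],
    [[0, 0, 0], [0, 0, 0.0234]],
    [[0, 0, 0], [0, 0, 0.0234]],
    [[0, 0, 0], [0, 0, 0.0234]],
    [[-0.5, 0.5, 0], [0, 0, 0]],
    [[-0.66, 0.64, 0], [0, 0, 0]],
    [[-0.66, 0.64, 0], [0, 0, 0]],
    [[-0.66, 0.64, 0], [0, 0, 0]],
    [[-0.66, 0.64, 0], [0, 0, 0]],
    [[-0.66, 0.64, 0], [0, 0, 0]],
    [[-0.66, 0.64, 0], [0, 0, 0]],
    [[-0.66, 0.64, 0], [0, 0, 0]],
    [[-0.66, 0.64, 0], [0, 0, 0]],
    [[-0.5, 0.4, 0], [0, 0, 0]],
  ],
)

```text
clock: 2.05
ee_pos: [479.9, 248.2, 303.9]
tool_rot: [0.738, 0.674, 0.0, 0.0]
force: [0.3, 0.1, -0.1]
finger_gap: 1.0
grasp_force: 0.0
```

Run:
```python
from h import *
save('wrist','w1'); report('w1'); W=cloud('w1'); print(np.nanmedian(W[box(W,300,900,-300,300,-15,12)][:,2]))
px=load('w1')['px']; cv2.imwrite('pics/v4.png',px)
```

```text
w1 shelf 7037 z 30.2 rect [615.2 153.3] [209.7  88. ] 84.5 mean [609.8 179.4] enclosing [array([616. , 153.7]), np.float64(112.8)]
w1 jc 1494 z 105.0 rect [622. 213.] [39.5 39.2] 11.0 mean [620.9 214.2] enclosing [array([622.3, 212.9]), np.float64(20.5)]
w1 bar 700 z 61.6 rect [425.9  52.2] [17.4 43.9] 73.7 mean [426.8  55.6] enclosing [array([426.3,  53.3]), np.float64(22.1)]
w1 collar 831 z 25.2 rect [427.4  58.5] [47.3 60.4] 79.9 mean [428.7  64.3] enclosing [array([425.9,  52.5]), np.float64(30.8)]
w1 spot 1074 rect [618.9 154.1] [44.1 47.5] 54.2 mean [618.6 154.   30. ]
0.236950072927871
```

View pics/v4.png

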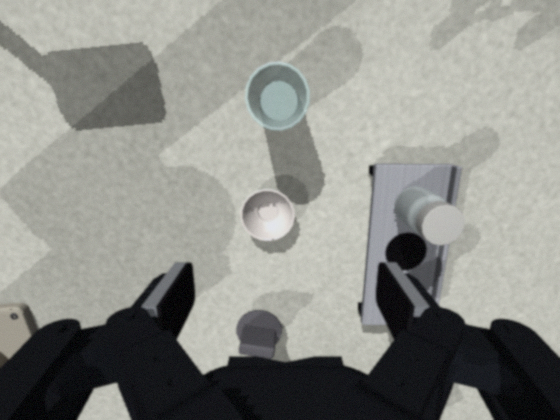

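The wrist view shows the free spot at pixel (405,250), the shelf jar at (438,222) and the plug at (260,330). Next I'll move over to the stray jar.

In the tool's units: -45 mm is -0.9, -40 mm is -0.8.

Call:
jog_arm(
  deltas=[
    [[-0.5, -0.04, 0], [0, 0, 0]],
    [[-0.9, -0.04, 0], [0, 0, 0]],
    [[-0.9, -0.04, 0], [0, 0, 0]],
    [[-0.9, -0.04, 0], [0, 0, 0]],
    [[-0.9, -0.04, 0], [0, 0, 0]],
    [[-0.9, -0.04, 0], [0, 0, 0]],
    [[-0.9, -0.04, 0], [0, 0, 0]],
    [[-0.9, -0.04, 0], [0, 0, 0]],
    [[-0.9, -0.04, 0], [0, 0, 0]],
    [[-0.8, -0.04, 0], [0, 0, 0]],
    [[-0.5, 0, 0], [0, 0, 0]],
    [[0, 0, 0], [0, 0, 0]],
    [[0, 0, 0], [0, 0, 0]],
  ],
)

```text
clock: 3.4
ee_pos: [418.2, -196.1, 303.7]
tool_rot: [0.738, 0.674, -0.0, -0.0]
force: [0.2, -0.2, 0.0]
finger_gap: 0.998
grasp_force: 0.0
```

Add to h.py:
```python
def go(tx,ty,tz=None,yaw=None):
    "shift to target, in tool axes now; yaw = wanted world direction of tool y, deg"
    o=ctrl.observe(); R=Ro.from_quat(o['tool_rot']).as_matrix(); p=np.array(o['ee_pos'])
    d=R.T@(np.array([tx,ty,p[2] if tz is None else tz])-p)
    y=np.degrees(np.arctan2(R[1,1],R[0,1]))
    print('pos',p.round(1),'tilt',(R[:2,2]).round(4),'yaw %.2f'%y,'shift',d.round(1),'rz', None if yaw is None else round(float(np.radians(y-yaw)),4))
```

Run:
```python
from h import *
save('wrist','w2'); report('w2'); W=cloud('w2'); print(np.nanmedian(W[box(W,300,900,-400,300,-15,12)][:,2]))
go(416,-244.5,48+54)
```

```text
w2 port_top 12942 z 59.9 rect [ 599.1 -119.9] [113.5 112.4] 22.6 mean [ 597.2 -116.6] enclosing [array([ 598.6, -119.8]), np.float64(78.0)]
w2 jar 1140 z 75.1 rect [ 415.7 -241.4] [39.2 39.2] 24.4 mean [ 415.7 -240. ] enclosing [array([ 415.5, -241.4]), np.float64(20.1)]
w2 slot 1365 rect [ 598.4 -119.1] [50.1 30.3] 22.2 mean [ 598.4 -119.1   60. ]
0.2384905980143995
pos [ 418.3 -195.5  303.7] tilt [-0.0006  0.0006] yaw -5.12 shift [-49.1   2.2 201.7] rz None
```

In the tool's units: 40 mm is 0.8, -1.5 mm is -0.03.

Call:
jog_arm(
  deltas=[
    [[-0.32, -0.02, 0.4], [0, 0, 0]],
    [[-0.64, -0.03, 0.6], [0, 0, 0]],
    [[0, 0, 0.8], [0, 0, 0]],
    [[0, 0, 0.8], [0, 0, 0]],
    [[0, 0, 0.7], [0, 0, 0]],
    [[0, 0, 0.4], [0, 0, 0]],
    [[0, 0, 0.29], [0, 0, 0]],
    [[0, 0, 0], [0, 0, 0]],
    [[0, 0, 0], [0, 0, 0]],
  ],
)

```text
clock: 4.35
ee_pos: [412.1, -242.8, 104.6]
tool_rot: [0.737, 0.675, -0.0, -0.0]
force: [0.9, 0.3, 0.4]
finger_gap: 0.998
grasp_force: 0.0
```

Call:
jog_arm(
  deltas=[
    [[0, 0, 0], [0, 0, 0]],
    [[0, 0, 0], [0, 0, 0]],
    [[0, 0, 0], [0, 0, 0]],
    [[0, 0, 0], [0, 0, 0]],
    [[0, 0, 0], [0, 0, 0]],
    [[0, 0, 0], [0, 0, 0]],
    [[0, 0, 0], [0, 0, 0]],
    [[0, 0, 0], [0, 0, 0]],
  ],
  jaw=0.3,
  grip_force=40,
)

```text
clock: 5.15
ee_pos: [412.5, -244.1, 105.7]
tool_rot: [0.738, 0.675, 0.0, 0.001]
force: [-0.1, 0.6, 9.1]
finger_gap: 0.491
grasp_force: 39.1
```

In the tool's units: -40 mm is -0.8, 37 mm is 0.74.

Call:
jog_arm(
  deltas=[
    [[0, 0, -0.2], [0, 0, 0]],
    [[0, 0, -0.6], [0, 0, 0]],
    [[0, 0, -0.8], [0, 0, 0]],
    [[0, 0, -0.8], [0, 0, 0]],
    [[0, 0, -0.6], [0, 0, 0]],
    [[0.4, 0.16, -0.2], [0, 0, 0]],
    [[0.74, 0.3, 0], [0, 0, 0]],
    [[0.74, 0.3, 0], [0, 0, 0]],
    [[0.74, 0.3, 0], [0, 0, 0]],
    [[0.74, 0.3, 0], [0, 0, 0]],
    [[0.74, 0.3, 0], [0, 0, 0]],
    [[0.74, 0.3, 0], [0, 0, 0]],
    [[0.74, 0.3, 0], [0, 0, 0]],
    [[0.74, 0.3, 0], [0, 0, 0]],
    [[0.74, 0.3, 0], [0, 0, 0]],
    [[0.74, 0.3, 0], [0, 0, 0]],
    [[0.42, 0.2, 0], [0, 0, 0]],
    [[0, 0, 0], [0, 0, 0]],
    [[0, 0, 0], [0, 0, 0]],
    [[0, 0, 0], [0, 0, 0]],
  ],
)

```text
clock: 7.15
ee_pos: [614.8, 149.9, 264.4]
tool_rot: [0.738, 0.675, -0.001, -0.0]
force: [-0.2, -0.4, -1.8]
finger_gap: 0.49
grasp_force: 41.3
```

Run:
```python
from h import *
go(617.1,150.3,136,-5.1)
for n in ['scene','side']:save(n,n+'1')
a=[cv2.resize(load('scene1')['px'][80:230,280:430],(400,400)),cv2.resize(load('side1')['px'][80:230,170:320],(400,400))]
cv2.imwrite('pics/v5.png',np.hstack(a))
```

```text
pos [614.8 149.9 264.4] tilt [-0.0011 -0.0005] yaw -5.13 shift [  0.7   2.4 128.4] rz -0.0005
```

View pics/v5.png

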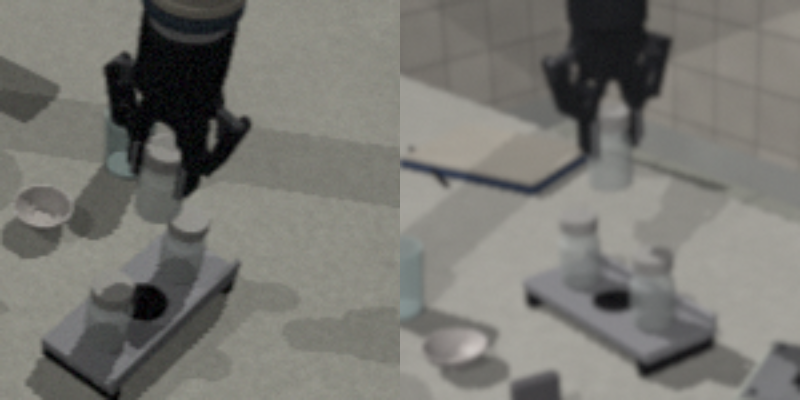

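The jar hangs upright in the gripper, at crop (160,180) on the left and (612,150) on the right, above the gap between the two shelf jars. I'll lower it now.

In the tool's units: 30 mm is 0.6, 25 mm is 0.5.

Call:
jog_arm(
  deltas=[
    [[0.014, 0.048, 0.3], [0, 0, 0]],
    [[0, 0, 0.6], [0, 0, 0]],
    [[0, 0, 0.6], [0, 0, 0]],
    [[0, 0, 0.5], [0, 0, 0]],
    [[0, 0, 0.24], [0, 0, 0]],
    [[0, 0, 0.16], [0, 0, 0]],
    [[0, 0, 0.08], [0, 0, 0]],
    [[0, 0, 0.04], [0, 0, 0]],
    [[0, 0, 0.02], [0, 0, 0]],
    [[0, 0, 0], [0, 0, 0]],
    [[0, 0, 0], [0, 0, 0]],
    [[0, 0, 0], [0, 0, 0]],
  ],
)

```text
clock: 8.45
ee_pos: [618.3, 151.3, 137.9]
tool_rot: [0.738, 0.675, 0.0, 0.0]
force: [1.1, 0.1, -1.5]
finger_gap: 0.491
grasp_force: 41.3
```

In the tool's units: -1 mm is -0.02.

Call:
jog_arm(
  deltas=[
    [[0, -0.02, 0.02], [0, 0, 0]],
    [[0, 0, 0.02], [0, 0, 0]],
    [[0, 0, 0], [0, 0, 0]],
    [[0, 0, 0], [0, 0, 0]],
  ],
)

```text
clock: 8.85
ee_pos: [617.0, 151.4, 135.7]
tool_rot: [0.738, 0.675, 0.0, -0.0]
force: [-1.8, -0.3, 4.7]
finger_gap: 0.49
grasp_force: 41.8
```

Call:
jog_arm(
  deltas=[
    [[0, 0, 0.014], [0, 0, 0]],
    [[0, 0, 0], [0, 0, 0]],
    [[0, 0, 0], [0, 0, 0]],
  ],
)

```text
clock: 9.15
ee_pos: [617.1, 151.4, 135.7]
tool_rot: [0.738, 0.675, 0.0, 0.0]
force: [-3.7, -0.4, 10.0]
finger_gap: 0.489
grasp_force: 42.3
```

In the tool's units: -40 mm is -0.8, -20 mm is -0.4.

Call:
jog_arm(
  deltas=[
    [[0, 0, 0], [0, 0, 0]],
    [[0, 0, 0], [0, 0, 0]],
    [[0, 0, 0], [0, 0, 0]],
    [[0, 0, 0], [0, 0, 0]],
    [[0, 0, 0], [0, 0, 0]],
    [[0, 0, -0.1], [0, 0, 0]],
    [[0, 0, -0.4], [0, 0, 0]],
    [[0, 0, -0.8], [0, 0, 0]],
    [[0, 0, -0.8], [0, 0, 0]],
    [[0, 0, -0.8], [0, 0, 0]],
    [[0, 0, -0.4], [0, 0, 0]],
    [[0, 0, 0], [0, 0, 0]],
    [[0, 0, 0], [0, 0, 0]],
  ],
  jaw=1.0,
)

```text
clock: 10.45
ee_pos: [616.8, 151.3, 299.8]
tool_rot: [0.738, 0.675, 0.0, 0.0]
force: [0.6, -0.4, -0.6]
finger_gap: 0.997
grasp_force: 0.0
```

Run:
```python
from h import *
for n in ['scene','side','wrist']:save(n,n+'2')
for n,off in [('scene2',.7),('side2',-1.3),('wrist2',.2)]:
    W=cloud(n);W[...,2]-=off
    for y in (91,150.3,209.5):
        m=box(W,575,660,y-28,y+28,98,112)
        if m.sum()>15:
            P=W[m];print(n,y,m.sum(),np.median(P[:,2]).round(1),rect(P),np.round(cv2.minEnclosingCircle(P[:,:2].astype(np.float32))[0],1))
go(425.5,48.5,None,70)
report('scene2',.7);report('side2',-1.3)
```

```text
scene2 91 178 104.6 (array([611.7,  89.7]), array([41.4, 38.6]), 82.1) [611.7  90.4]
scene2 150.3 166 104.6 (array([618. , 150.9]), array([38. , 39.9]), 29.5) [618.3 150.8]
scene2 209.5 150 104.7 (array([623.9, 209.4]), array([39.4, 37.5]), 70.9) [622.8 210.1]
side2 91 111 104.3 (array([609.9,  91.1]), array([38.8, 37.8]), 71.5) [609.7  91.5]
side2 150.3 110 104.4 (array([616. , 151.8]), array([39.9, 37.5]), 28.4) [613.7 153.2]
side2 209.5 104 104.2 (array([620.4, 209.5]), array([42.8, 38.9]), 18.9) [621.2 211.5]
wrist2 91 1353 105.0 (array([611.2,  93.8]), array([39.3, 39.1]), 56.5) [611.3  93.4]
wrist2 150.3 1553 105.0 (array([617. , 154.3]), array([39.1, 38.9]), 24.8) [617.  154.1]
wrist2 209.5 1834 105.0 (array([622.7, 212.7]), array([39., 39.]), 27.8) [622.5 212.5]
pos [616.2 151.2 297.9] tilt [-0.0031 -0.0007] yaw -5.10 shift [-119.2 -180.9    0.7] rz -1.3107
scene2 port_top 1819 z 59.5 rect [ 599.6 -122.2] [112.1 114.8] 22.5 mean [ 601.8 -12
[... 1041 characters left out ...]
612.9 150.1] [212.2  90.1] 85.5 mean [596.4 126.1] enclosing [array([613.5, 149. ]), np.float64(112.1)]
side2 jb 152 z 104.3 rect [609.4 108.2] [73.5 39.3] 89.3 mean [608.9 102. ] enclosing [array([612.8, 109.9]), np.float64(38.6)]
side2 jc 173 z 104.3 rect [619.6 187.4] [86.3 42.6] 85.8 mean [616.4 187.4] enclosing [array([615.1, 188.6]), np.float64(45.2)]
side2 bar 185 z 57.8 rect [424.3  50.7] [20.8 43.9] 75.6 mean [422.1  46.7] enclosing [array([423.7,  47.7]), np.float64(22.9)]
side2 collar 225 z 25.0 rect [421.6  44.1] [49.9 60.4] 57.9 mean [419.1  40.5] enclosing [array([424.8,  49.9]), np.float64(31.6)]
side2 slot 53 rect [ 568.9 -155.3] [108.3  25.4] 50.2 mean [ 595.3 -123.6   58.7]
```

The placed jar sits 1 mm from the row's middle and stands upright, since all three jar tops read the same height. Next is the rinse head.

In the tool's units: -32 mm is -0.64, -18 mm is -0.36, -0.138 rad is -0.022.

Call:
jog_arm(
  deltas=[
    [[-0.16, -0.3, 0], [0, 0, 0]],
    [[-0.36, -0.64, 0], [0, 0, 0]],
    [[-0.36, -0.64, 0], [0, 0, 0]],
    [[-0.36, -0.64, 0], [0, 0, 0]],
    [[-0.36, -0.64, 0], [0, 0, 0]],
    [[-0.36, -0.64, 0], [0, 0, 0]],
    [[-0.3, -0.64, 0], [0, 0, 0]],
    [[0, 0, 0.1], [0, 0, -0.022]],
    [[0, 0, 0.1], [0, 0, -0.022]],
    [[0, 0, 0.1], [0, 0, -0.022]],
    [[0, 0, 0.1], [0, 0, -0.022]],
    [[0, 0, 0.1], [0, 0, -0.022]],
    [[0, 0, 0.1], [0, 0, -0.022]],
    [[0, 0, 0.1], [0, 0, -0.022]],
    [[0, 0, 0.1], [0, 0, -0.022]],
    [[0, 0, 0.1], [0, 0, -0.022]],
    [[0, 0, 0.1], [0, 0, -0.022]],
    [[0, 0, 0], [0, 0, 0]],
    [[0, 0, 0], [0, 0, 0]],
    [[0, 0, 0], [0, 0, 0]],
  ],
)

```text
clock: 12.6
ee_pos: [400.8, 57.2, 249.6]
tool_rot: [0.141, 0.99, -0.0, -0.0]
force: [-0.4, -1.2, -0.1]
finger_gap: 0.998
grasp_force: 0.0
```

Run:
```python
from h import *
save('wrist','w3'); report('w3'); go(426,48.8,102,74)
cv2.imwrite('pics/v6.png',load('w3')['px'])
```

```text
w3 port_top 262 z 58.8 rect [ 561.9 -135.3] [ 25.  114.6] 17.9 mean [ 571.6 -172.7] enclosing [array([ 563.4, -134.7]), np.float64(57.9)]
w3 shelf 3130 z 29.9 rect [595.3 154.5] [210.   51.1] 85.6 mean [583.1 138.6] enclosing [array([589. , 154.6]), np.float64(105.4)]
w3 jb 40 z 105.2 rect [618.1 142.5] [ 4.7 11.6] 87.1 mean [618.7 143. ] enclosing [array([618.2, 144.2]), np.float64(5.8)]
w3 jc 804 z 105.0 rect [613.5 159.9] [30.4 29.8] 69.2 mean [612.1 159.3] enclosing [array([613.7, 160.4]), np.float64(18.3)]
w3 bar 874 z 62.8 rect [425.6  51.1] [15.6 43.1] 74.2 mean [423.1  51.9] enclosing [array([426. ,  51.9]), np.float64(22.1)]
w3 collar 1985 z 25.2 rect [425.7  51.6] [60.9 60. ] 71.4 mean [423.   52.1] enclosing [array([426.5,  51.2]), np.float64(31.0)]
pos [400.9  57.2 249.7] tilt [-0.0001 -0.    ] yaw 73.85 shift [-26.5  -1.1 147.7] rz -0.0027
```

View pics/v6.png

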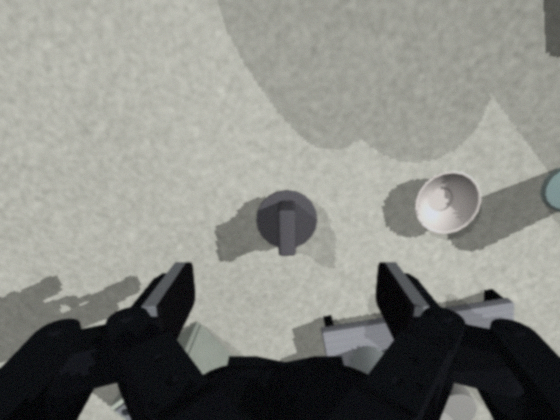

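The plug is at pixel (287,218) with its bar running along the image's vertical (287,205–252), already square to the fingers. The wrist readings from both yaws put it at (426, 51.6), so I'll grip it there.

In the tool's units: 35 mm is 0.7, 30 mm is 0.6.

Call:
jog_arm(
  deltas=[
    [[-0.24, 0.02, 0.4], [0, 0, 0]],
    [[-0.274, 0.012, 0.7], [0, 0, 0]],
    [[0, 0, 0.7], [0, 0, 0]],
    [[0, 0, 0.6], [0, 0, 0]],
    [[0, 0, 0.3], [0, 0, 0]],
    [[0, 0, 0.16], [0, 0, 0]],
    [[0, 0, 0.054], [0, 0, 0]],
    [[0, 0, 0], [0, 0, 0]],
    [[0, 0, 0], [0, 0, 0]],
  ],
)

```text
clock: 13.55
ee_pos: [426.6, 51.7, 104.8]
tool_rot: [0.14, 0.99, 0.0, 0.001]
force: [-0.1, 0.2, -0.3]
finger_gap: 1.001
grasp_force: 0.0
```

Call:
jog_arm(
  deltas=[
    [[0, 0, 0], [0, 0, 0]],
    [[0, 0, 0], [0, 0, 0]],
    [[0, 0, 0], [0, 0, 0]],
    [[0, 0, 0], [0, 0, 0]],
    [[0, 0, 0], [0, 0, 0]],
    [[0, 0, 0], [0, 0, 0]],
    [[0, 0, 0], [0, 0, 0]],
    [[0, 0, 0], [0, 0, 0]],
    [[0, 0, 0], [0, 0, 0]],
    [[0, 0, 0], [0, 0, 0]],
  ],
  jaw=0.0,
  grip_force=80,
)

```text
clock: 14.55
ee_pos: [426.1, 51.7, 104.3]
tool_rot: [0.139, 0.99, 0.0, 0.0]
force: [-1.5, 0.3, 6.0]
finger_gap: 0.179
grasp_force: 77.9
```

In the tool's units: -40 mm is -0.8, -26.6 mm is -0.532, -0.134 rad is -0.0213.

Call:
jog_arm(
  deltas=[
    [[0, 0, -0.2], [0, 0, 0]],
    [[0, 0, -0.6], [0, 0, 0]],
    [[0, 0, -0.8], [0, 0, 0]],
    [[-0.22, -0.28, -0.6], [0, 0, 0]],
    [[-0.44, -0.532, 0], [0, 0, 0]],
    [[-0.44, -0.532, 0], [0, 0, 0]],
    [[-0.44, -0.532, 0], [0, 0, 0]],
    [[-0.44, -0.532, 0], [0, 0, 0]],
    [[-0.44, -0.532, 0], [0, 0, 0]],
    [[-0.44, -0.532, 0], [0, 0, 0]],
    [[0, 0, 0], [0, 0, -0.0213]],
    [[0, 0, 0], [0, 0, -0.0213]],
    [[0, 0, 0], [0, 0, -0.0213]],
    [[0, 0, 0], [0, 0, -0.0213]],
    [[0, 0, 0], [0, 0, -0.0213]],
    [[0, 0, 0], [0, 0, 0]],
    [[0, 0, 0], [0, 0, 0]],
    [[0, 0, 0], [0, 0, 0]],
  ],
)

```text
clock: 16.35
ee_pos: [515.4, -154.6, 214.2]
tool_rot: [-0.193, 0.981, 0.0, -0.0]
force: [0.1, 0.2, -1.0]
finger_gap: 0.175
grasp_force: 78.3
```

Run:
```python
from h import *
for n,f in [('wrist','w4'),('scene','scene4'),('side','side4')]: save(n,f)
report('w4'); go(599,-120,None,112.4)
a=cv2.resize(load('w4')['px'],(400,300)); b=cv2.resize(load('scene4')['px'][150:300,170:370],(400,300)); c=cv2.resize(load('side4')['px'][120:270,220:420],(400,300))
cv2.imwrite('pics/v7.png',np.vstack([np.hstack([a,b]),np.hstack([c,c*0])]))
```

```text
w4 port_top 1946 z 59.7 rect [ 594.4 -122.3] [100.7 112.1] 22.5 mean [ 593.9 -122.8] enclosing [array([ 580.7, -127.9]), np.float64(65.3)]
w4 shelf 2124 z 29.9 rect [576.6 121.3] [142.7  22.1] 80.7 mean [576.9 118.4] enclosing [array([581.4, 120.5]), np.float64(71.6)]
pos [ 515.4 -154.7  214.1] tilt [-0.  0.] yaw 112.29 shift [-90.5   0.4  -0. ] rz -0.0019
```

View pics/v7.png

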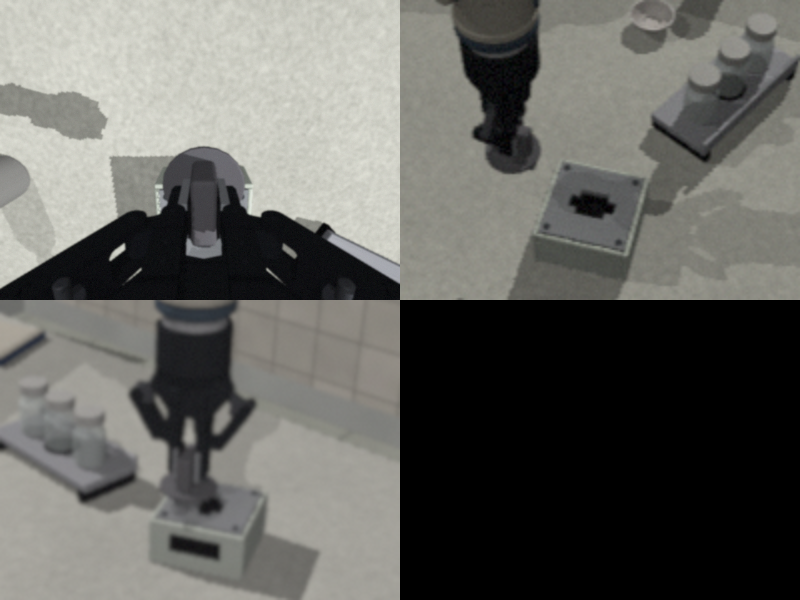

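The plug hangs straight in the grip but hides the port from the wrist camera. I'll cross to the other side of the port so the mouth comes into view.

In the tool's units: -37 mm is -0.74, -20 mm is -0.4.

Call:
jog_arm(
  deltas=[
    [[-0.4, 0, 0], [0, 0, 0]],
    [[-0.74, 0, 0], [0, 0, 0]],
    [[-0.74, 0, 0], [0, 0, 0]],
    [[-0.74, 0, 0], [0, 0, 0]],
    [[-0.74, 0, 0], [0, 0, 0]],
    [[-0.4, 0, 0], [0, 0, 0]],
    [[0, 0, 0], [0, 0, 0]],
    [[0, 0, 0], [0, 0, 0]],
    [[0, 0, 0], [0, 0, 0]],
  ],
)

```text
clock: 17.4
ee_pos: [688.3, -83.5, 213.6]
tool_rot: [-0.194, 0.981, 0.0, -0.001]
force: [-0.1, 0.6, -1.8]
finger_gap: 0.169
grasp_force: 78.3
```

Run:
```python
from h import *
save('wrist','w5'); report('w5'); go(599,-120,None,112.4)
o=ctrl.observe(); W=cloud('w5'); W4=cloud('w4')
R=Ro.from_quat(o['tool_rot']).as_matrix()
for Q in (W,):
    L=(Q-np.array(o['ee_pos']))@R   # tool coords
    m=(abs(L[...,2]-79.5)<3)&(abs(L[...,0])<45)&(abs(L[...,1])<45)
    P=L[m]; print('collar top in tool',m.sum(),np.median(P[:,2]),P.min(0).round(1),P.max(0).round(1),rect(P))
px=load('w5')['px']; cv2.imwrite('pics/v8.png',px)
```

```text
w5 port_top 23596 z 60.1 rect [ 603.  -118.4] [104.6 112.4] 22.3 mean [ 599.8 -119.9] enclosing [array([ 602.9, -119. ]), np.float64(75.5)]
w5 shelf 7476 z 30.2 rect [611.1 112.6] [134.9  89.7] 87.3 mean [612.5  84. ] enclosing [array([614.1, 113. ]), np.float64(78.6)]
w5 jb 166 z 100.4 rect [622.5  77.4] [23.9  5. ] 36.7 mean [622.1  76.8] enclosing [array([621.2,  79.3]), np.float64(12.0)]
w5 slot 3005 rect [ 599.9 -119.3] [51.3 31.5] 22.3 mean [ 599.2 -119.7   60. ]
w5 spot 83 rect [638.9 149.2] [20.7  4.5] 78.1 mean [638.7 148.7  30. ]
pos [688.3 -83.6 213.8] tilt [-0.0013  0.0001] yaw 112.31 shift [96.4  0.2  0.1] rz -0.0016
collar top in tool 3945 79.37457517202013 [-14.1 -30.3  76.6] [30.1 31.5 82.5] (array([8.3, 0.8]), array([43.6, 61.8]), 1.3)
```

View pics/v8.png

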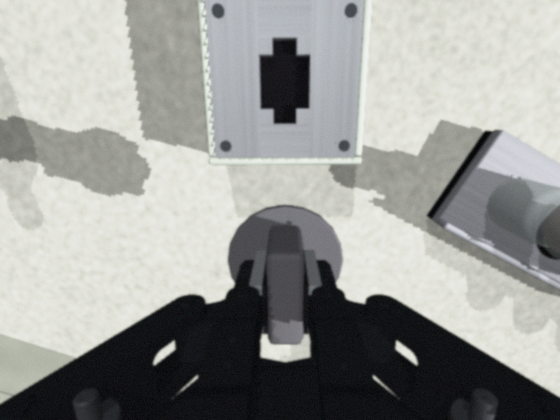

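The mouth is centred at pixel (285,80), with its slot along the image's vertical. The plug bar is on the same column at about 285, so the yaw matches and I only need to shift about +96.7 mm along tool x and then go down.

The rows are not in the units I measure in: shifts go in shares of 50 mm and turns go in shares of 2 pi rad. I convert before sending: 30 mm is 0.6, 18 mm is 0.36.

Call:
jog_arm(
  deltas=[
    [[0.3, 0, 0], [0, 0, 0]],
    [[0.6, 0, 0], [0, 0, 0]],
    [[0.6, 0, 0], [0, 0, 0]],
    [[0.3, 0, 0], [0, 0, 0]],
    [[0.134, -0.004, 0.3], [0, 0, 0]],
    [[0, 0, 0.36], [0, 0, 0]],
    [[0, 0, 0.18], [0, 0, 0]],
    [[0, 0, 0.06], [0, 0, 0]],
    [[0, 0, 0], [0, 0, 0]],
    [[0, 0, 0], [0, 0, 0]],
  ],
)

```text
clock: 18.45
ee_pos: [600.5, -120.2, 169.6]
tool_rot: [-0.194, 0.981, -0.0, 0.0]
force: [0.6, -0.0, -1.2]
finger_gap: 0.18
grasp_force: 78.3
```

```bash
python3 -c "
from h import *
go(599.5-0.9,-119.5-0.9,150,112.3)"
```

```text
pos [ 600.5 -120.2  169.6] tilt [ 0.001  -0.0002] yaw 112.36 shift [ 1.9  0.5 19.6] rz 0.0011
```

Call:
jog_arm(
  deltas=[
    [[0, 0, 0.04], [0, 0, 0]],
    [[0, 0, 0.04], [0, 0, 0]],
    [[0, 0, 0.04], [0, 0, 0]],
    [[0, 0, 0.04], [0, 0, 0]],
    [[0, 0, 0], [0, 0, 0]],
  ],
)

```text
clock: 18.95
ee_pos: [599.8, -120.1, 160.7]
tool_rot: [-0.194, 0.981, 0.0, -0.0]
force: [0.1, -0.6, -1.9]
finger_gap: 0.178
grasp_force: 78.3
```

The foot is 3–4 mm into the slot with no contact force. Next I'll push down.

In the tool's units: 2 mm is 0.04, 1.5 mm is 0.03.

Call:
jog_arm(
  deltas=[
    [[0, 0, 0.04], [0, 0, 0]],
    [[0, 0, 0.04], [0, 0, 0]],
    [[0, 0, 0.04], [0, 0, 0]],
    [[0, 0, 0.04], [0, 0, 0]],
    [[0, 0, 0.04], [0, 0, 0]],
    [[0, 0, 0.04], [0, 0, 0]],
    [[0, 0, 0.03], [0, 0, 0]],
    [[0, 0, 0], [0, 0, 0]],
    [[0, 0, 0], [0, 0, 0]],
    [[0, 0, 0], [0, 0, 0]],
  ],
)

```text
clock: 19.95
ee_pos: [600.1, -120.2, 147.7]
tool_rot: [-0.194, 0.981, -0.0, 0.0]
force: [-1.9, 0.5, 5.7]
finger_gap: 0.179
grasp_force: 79.3
```

```bash
python3 -c "
from h import *
go(599,-120.,146,112.3)
W=0
for n in ['scene','side']: save(n,n+'6')
"
```

```text
pos [ 600.1 -120.2  147.7] tilt [ 0.0002 -0.    ] yaw 112.36 shift [0.9 0.6 1.7] rz 0.001
```

In the tool's units: 1 mm is 0.02.

Call:
jog_arm(
  deltas=[
    [[0, 0, 0.02], [0, 0, 0]],
    [[0, 0, 0.02], [0, 0, 0]],
    [[0, 0, 0], [0, 0, 0]],
    [[0, 0, 0], [0, 0, 0]],
  ],
)

```text
clock: 20.45
ee_pos: [600.1, -120.2, 145.7]
tool_rot: [-0.194, 0.981, -0.0, 0.0]
force: [-1.5, -0.9, 5.8]
finger_gap: 0.176
grasp_force: 79.4
```

Call:
jog_arm(
  deltas=[
    [[0, 0, 0], [0, 0, 0.0159]],
    [[0, 0, 0], [0, 0, 0.0159]],
    [[0, 0, 0], [0, 0, 0.0159]],
    [[0, 0, 0], [0, 0, 0]],
  ],
)

```text
clock: 20.85
ee_pos: [600.3, -120.3, 145.9]
tool_rot: [-0.044, 0.999, -0.0, 0.0]
force: [-0.5, 0.4, 6.5]
finger_gap: 0.172
grasp_force: 79.4
```

```bash
python3 -c "
from h import *
o=ctrl.observe();print(o['moment'],o['joints'].round(2));go(600,-120,145,112.3-81)"
```

```text
[0.01759186 0.22860862 0.01789996] [-0.22  0.61  1.74 -0.    0.78 -1.88]
pos [ 600.3 -120.3  145.9] tilt [ 0.0009 -0.0003] yaw 95.02 shift [0.3 0.3 0.9] rz 1.1121
```

In the tool's units: 0.12 rad is 0.0191.

Call:
jog_arm(
  deltas=[
    [[0, 0, 0], [0, 0, 0.0159]],
    [[0, 0, 0], [0, 0, 0.0191]],
    [[0, 0, 0], [0, 0, 0.0191]],
    [[0, 0, 0], [0, 0, 0.0191]],
    [[0, 0, 0], [0, 0, 0.0191]],
    [[0, 0, 0], [0, 0, 0.0191]],
    [[0, 0, 0], [0, 0, 0.0191]],
    [[0, 0, 0], [0, 0, 0.0191]],
    [[0, 0, 0], [0, 0, 0.0159]],
    [[0, 0, 0], [0, 0, 0.0095]],
    [[0, 0, 0], [0, 0, 0]],
    [[0, 0, 0], [0, 0, 0]],
  ],
)

```text
clock: 22.05
ee_pos: [600.3, -120.4, 145.9]
tool_rot: [0.484, 0.875, -0.0, 0.001]
force: [-1.6, -0.7, 5.4]
finger_gap: 0.18
grasp_force: 79.4
```

```bash
python3 -c "
from h import *
o=ctrl.observe();print(o['moment'],o['joints'].round(2));go(600,-120,145,112.3)"
```

```text
[-0.12283029  0.28796035  0.14436353] [-0.22  0.61  1.74 -0.    0.78 -0.78]
pos [ 600.3 -120.4  145.9] tilt [ 0.0009 -0.0006] yaw 32.17 shift [ 0.5 -0.1  0.9] rz -1.3986
```

Call:
jog_arm(
  deltas=[
    [[0, 0, 0], [0, 0, 0.008]],
    [[0, 0, 0], [0, 0, 0.0048]],
    [[0, 0, 0], [0, 0, 0]],
    [[0, 0, 0], [0, 0, 0]],
    [[0, 0, 0], [0, 0, 0]],
  ],
)

```text
clock: 22.55
ee_pos: [600.3, -120.5, 145.9]
tool_rot: [0.518, 0.855, -0.0, 0.001]
force: [-0.9, -1.0, 6.1]
finger_gap: 0.177
grasp_force: 79.4
```

```bash
python3 -c "
from h import *
o=ctrl.observe();print(o['moment'],o['joints'].round(2));go(600,-120,145,112.3)"
```

```text
[-0.18328422  0.28871491  0.14757404] [-0.22  0.61  1.74 -0.    0.78 -0.7 ]
pos [ 600.3 -120.5  145.9] tilt [ 0.0009 -0.0007] yaw 27.59 shift [ 0.6 -0.1  0.9] rz -1.4785
```

In the tool's units: 0.04 rad is 0.0064.

Call:
jog_arm(
  deltas=[
    [[0, 0, 0], [0, 0, 0.0064]],
    [[0, 0, 0], [0, 0, 0.0064]],
    [[0, 0, 0], [0, 0, 0]],
    [[0, 0, 0], [0, 0, 0]],
    [[0, 0, 0], [0, 0, 0]],
  ],
)

```text
clock: 23.05
ee_pos: [600.4, -120.4, 145.9]
tool_rot: [0.552, 0.834, -0.0, 0.001]
force: [-1.4, -0.2, 6.4]
finger_gap: 0.178
grasp_force: 79.5
```

```bash
python3 -c "
from h import *
o=ctrl.observe();print(o['moment'],o['joint_vel'].round(3));go(600,-120,145,112.3)
for n in ['scene','side','wrist']: save(n,n+'7')
b=cv2.resize(load('scene7')['px'][120:270,200:400],(400,300),interpolation=2); c=cv2.resize(load('side7')['px'][110:260,220:420],(400,300),interpolation=2)
w=cv2.resize(load('wrist7')['px'],(400,300))
cv2.imwrite('pics/v9.png',np.vstack([np.hstack([w,b]),np.hstack([c,c*0])]))
o=ctrl.observe(); R=Ro.from_quat(o['tool_rot']).as_matrix(); L=(cloud('wrist7')-np.array(o['ee_pos']))@R
m=(abs(L[...,2]-79.5)<3)&(abs(L[...,0])<45)&(abs(L[...,1])<45); P=L[m]; print(P.min(0).round(1),P.max(0).round(1),np.median(P[:,2]))
"
```

```text
[-0.08439579  0.31142819  0.42942227] [ 0.    -0.     0.     0.001 -0.001  0.001]
pos [ 600.4 -120.4  145.9] tilt [ 0.0009 -0.0009] yaw 23.05 shift [ 0.5 -0.2  0.9] rz -1.5577
[-12.4 -31.   76.5] [30.7 30.6 82.3] 79.17530255397725
```

View pics/v9.png

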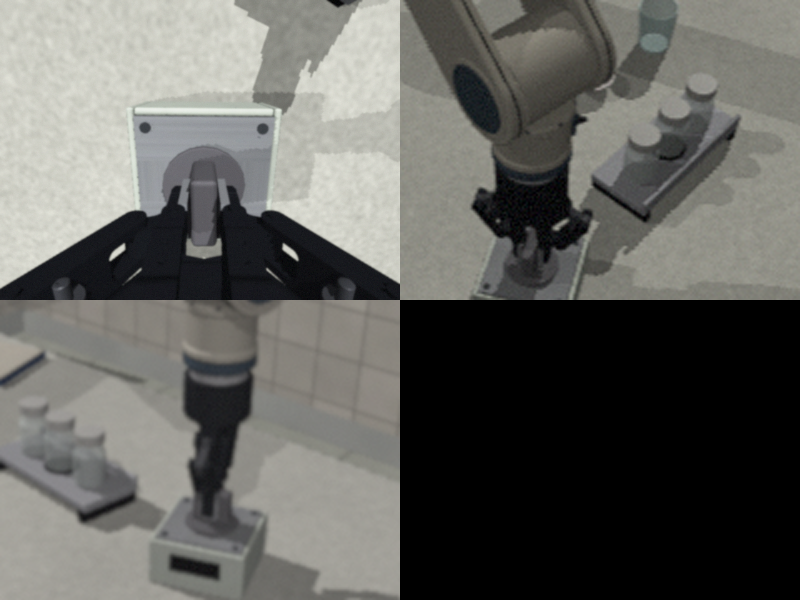

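The moment about the twist axis jumped from 0.15 to 0.43 N m at 1.56 rad, so the stop is reached. The collar sits just above the port top at (205,180), gripped without slip, and the three jars stand in one row at upper right. I'll hand in.

Call:
jog_arm(
  deltas=[
    [[0, 0, 0], [0, 0, 0]],
    [[0, 0, 0], [0, 0, 0]],
    [[0, 0, 0], [0, 0, 0]],
  ],
)

```text
clock: 23.5
ee_pos: [600.4, -120.4, 145.9]
tool_rot: [0.552, 0.834, -0.0, 0.001]
force: [-1.1, -1.1, 6.9]
finger_gap: 0.178
grasp_force: 79.5
```

```bash
python3 -c "
from workcell import ctrl
print(ctrl.finish_job())"
```

```text
the job is handed in; nothing more can be done
None
```

I handed the job in at about 23.5 s of the 53 s limit, and no verdict came back: the stray jar stands about 1 mm from the middle of the row, and the rinse head is in the port, pushed down about 10 mm (worked out from the tool height), turned about 1.56 rad to its stop and still gripped at about 80 N.

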